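# Wedge the short foot of a rocking casting frame

### The arm

A 6-joint arm with a two-finger parallel gripper is mounted at the origin on the work surface. World frame = base frame: x ahead of the robot, y to its left, z up, the work surface at z = 0. Lengths are in mm, angles in rad, forces in N, time in s.
With the tool pointing down it reaches from about 325 to 775 mm from the base axis. Payload 5.5 kg.
Tool frame: the origin (TCP) lies on the centre line of the jaws, within the pads' length; the fingertips stand 22 mm ahead of it and the grasp point (between the pads) lies 3 mm ahead of it; x points along the fingers, z is the direction in which the jaws open and shut, and the axes are right-handed (so a half turn about x gives the same grasp; the last joint's range is limited). The gripper opens to 88 mm and grips with 3 to 60 N. Pads are 20 mm wide; open, the fingers measure 115 mm over their backs; the gripper's body (75 mm by 178 mm) begins 61 mm behind the grasp point.
Start: joints at [-1.174, 0.091, 1.231, -0, 1.82, -0.057], TCP at [263.032, -539.287, 244.631] pointing down, gripper open.
Joint ranges: [-2.87, 2.87], [-0.86, 2.18], [0.17, 2.46], [-1.51, 4.65], [0.06, 2.69], [-2.65, 2.65]. Speed limits (rad/s): [2.57, 2.57, 3.01, 3.14, 3.14, 3.14].

### API

Orientations are given as a unit quaternion [w, x, y, z].
In Python, from cell import env, cams, finder gives the robot as it stands. Calls block until the motion is done:
- env.move_pose(position, orientation): joint-space move of the TCP to a pose.
- env.move_linear(position, feed=150, frame=None, threshold=None): straight line of the TCP; frame=None keeps the orientation; feed is the mean speed in mm/s. With threshold (N) it stops when the force on the tool has changed by that much, and returns True; else False.
- env.set_joints(angles): joint-space move.
- env.release() and env.close_gripper(): open the fingers fully, or close them until they stop; the grip force is fixed at half the most.
- env.sleep(seconds).
- env.ik(position, orientation): joint angles nearest the present ones, or None.
- cams.camera(name): name is "scene" or "side" or "wrist"; returns the picture (420x560x3 uint8, red, green, blue); there is no depth.
- cams.camera_info(name): a dict with "camera_matrix" (3x3 intrinsics, pixels), "position" and "attitude" of the camera in the world. Camera axes: x right, y up, looking along -z (the intrinsics and any distortion apply to the point x, -y, -z); pixel columns grow to the right and rows downward; lengths in mm; the calibration is good to about 2 mm. A picture is of the moment at which its call begins: read the wrist's pose just before it. camera_info takes no time and is no camera call; for the wrist camera it gives the pose at the moment of the call.
A pose or a line that the arm cannot do raises env.IKError and nothing moves.
- env.sign_off(): hands the job in, once; it reports no verdict.
Trained networks look in the newest picture that a camera, given by its name, has taken for a name from the list of things; names that differ only in an ending like _2 or _b are one class to them, and where a whole thing is asked for, a point or a joint stands for the part that bears it (a point fixed in the world has none). Each returns a list of dicts, best first, with "p" (0 to 1); they miss things now and then, are a little off and sometimes report something else, mostly with a low value. They report only what shows in the picture. A call takes as long as a camera call.
- finder.look_for(camera, target): "uv" ([column, row] in pixels, amid what is visible of it).
- finder.landmark_of(camera, target): "uv" ([column, row] in pixels: a listed point, or the origin of a listed thing).
Readings, each from a call of its own:
- env.read_time_s(): time.
- env.read_joint_positions(): joint angles.
- env.read_qvel(): joint speeds.
- env.read_joint_torque(): joint torques, N m.
- env.read_ee_pos(): TCP position.
- env.read_tool_rot(): TCP orientation.
- env.read_force(): force on the tool from outside, world axes, zero at the start.
- env.read_moment(): the same for the moment, N m.
- env.read_grip_width(): finger opening in mm.
Only numpy, scipy, OpenCV 4.12 (cv2) and the standard library are available. Lean on these libraries where they do the work, as an engineer would, in place of code of your own. Each camera call takes 0.05 s, during which the arm holds its last target. There are 200 camera calls.

### The job

The plywood casting frame rocks because one of its levelling feet, the one the wooden wedge points at, is stuck short of the bench. Push the wedge along the bench, thin end first, under that foot until it is just snug, then press firmly down on the frame's corner by that foot with the fingertips: if the corner still gives, push the wedge in further and press again. Finish while still pressing that corner, with the frame level and steady on the wedge; do not pick up the wedge or the frame, do not shove the frame along the bench, and leave the things lying about where they are.

Things in the scene. Friction and masses are not known exactly. Their poses are not given: they have to be found in the camera images.
- frame: Plywood casting frame with a blue formed mould sheet, 2 to 3 kg, loose, level at the start: 260 mm (own x) by 220 (y), rails 36 wide, undersides 30 and flat tops 80 mm above the bench. Origin: bench level below its centre, z up. Steel lugs (44 wide, top 43 high) stick out 44 mm at both x ends and carry four levelling feet, at x +-152, y +-85 mm. It rests on three; the one at (-152, +85) is short.
- foot_spot (a point): Bench point below the short foot's centre (axes as the frame's). Each foot: black pad 32 mm across, flat underside 16 across, on a 10 mm stud whose top is 61 mm above the underside. The short one hangs 5 to 10.5 mm clear (varies, not reported). Pressing near it with some 1 to 2.5 N rocks the frame down there; let go, it comes back level. The gap does not close unless pressed.
- corner_top (a point): Where to press: on the flat top of the frame's rail beside the short foot, 80 mm above the bench when level, 40 mm along the frame's own +x from the foot's centre, mid-way across the 36 mm rail. A firm test press is some 6 to 15 N.
- wedge: Hardwood wedge, 45 g, 100 mm long, 36 wide, rising evenly from 2 mm at the thin end to 16 mm at the upright butt. Origin: middle of its flat underside; own +x points to the thin end, z up. It starts in front of the short foot, thin end towards it and 31 to 56 mm short of the foot's centre, up to 15 mm off line and 0.2 rad askew. It slides freely; the push rises sharply when it jams under the foot.
- wedge_nose (a point): Middle of the wedge's thin end, 1 mm above its underside.
- wedge_butt (a point): Middle of the wedge's flat upright butt face (36 mm wide, 16 mm high), 8 mm above its underside; this is the face to push. Once it is jammed, about 9 N or more of push begins to slide the whole frame.
- paint_jar: Bystander: closed glass jar 56 mm across and 62 mm high; origin at its foot.
- mixing_cup: Bystander: white plastic cup 68 mm across and 75 mm high; origin at its foot.
- brush: Bystander: paint brush 190 mm long lying along its own x.
- spatula: Bystander: spatula 200 mm long lying along its own x.

How it is judged (in metres and radians):
On the way:
1. the wedge's thin end has been pushed under the short foot, past its middle, along the bench (x of wedge_nose in the frame of frame above -0.147 m and y of wedge_nose in the frame of frame between 0.055 and 0.115 m), for 0.2 s.
At the end, for the whole second after the job is handed in: Fingers press on the frame within 90 mm of the short foot with over 3 N and are off the wedge, which bears over 0.3 N; all still; the pressed corner's top is 1.5 mm below to 2.5 mm above its level 80 mm; frame within 0.015 rad of level; wedge's thin end 5 mm or more past the foot's middle (all of step 1 and contact force between the fingers and frame above 3 N and horizontal distance between the grasp point and foot_spot below 0.09 m and contact force between wedge and frame above 0.3 N and height (world z) of corner_top between 0.0785 and 0.0825 m and angle between frame's own z axis and vertical below 0.015 rad and linear speed of each of frame, wedge below 0.01 m/s and contact force between the fingers and wedge below 0.2 N); the arm keeps its last pose, push and grip.
It fails at once if the wedge is lifted off the bench or turned over (height (world z) of wedge above 0.012 m or angle between wedge's own z axis and vertical above 0.3 rad).
It fails at once if the frame is lifted or tipped up (height (world z) of frame above 0.012 m or angle between frame's own z axis and vertical above 0.12 rad).
It fails at once if the frame is shoved more than 20 mm along the bench (distance of frame from where it was at the start of the episode above 0.02 m).
It fails at once if a bystander is moved more than 20 mm (distance of any of paint_jar, mixing_cup, brush, spatula from where it was at the start of the episode above 0.02 m).
It also fails if it takes over 48 s, if anything falls off the work surface, if the arm or the gripper's body presses on something with over 40 N, if the wrist force passes 120 N, or if a joint passes its speed limit or range.

## Working session

There is one attempt and no reset: what is moved stays moved. The work goes in short steps, each a Python script; the robot and the scene stay as the last script left them, time stands still between calls to the robot, and variables do not carry over. Pictures are saved under pics/ and viewed, about 8 in all and at most 12, crops included, and the job is handed in when it is done.

```bash
ls; mkdir -p pics; cat > h.py <<'E'
import numpy as np, cv2
from cell import env,cams,finder
from scipy.spatial.transform import Rotation as R
def q2R(q): return R.from_quat([q[1],q[2],q[3],q[0]])
def ray(info,uv):
    K=np.array(info["camera_matrix"]);d=info.get("distortion")
    p=cv2.undistortPoints(np.array([[uv]],float),K,np.array(d,float) if d is not None else None)[0,0]
    A=np.array(info["attitude"]); A=q2R(A).as_matrix() if A.size==4 else A
    return np.array(info["position"],float),A@np.array([p[0],-p[1],-1.])
def onz(info,uv,z):
    o,d=ray(info,uv); return o+d*(z-o[2])/d[2]
def save(im,n,uvs=[]):
    im=cv2.cvtColor(im,cv2.COLOR_RGB2BGR).copy()
    for u in uvs: cv2.circle(im,tuple(int(round(c)) for c in u),3,(0,0,255),1)
    cv2.imwrite("pics/"+n,im)
E
python3 - <<'E'
from h import *
Z=dict(frame=0,foot_spot=0,corner_top=80,wedge=0,wedge_nose=1,wedge_butt=8)
print(cams.camera_info("scene"),env.read_tool_rot(),env.read_force())
for c in ["scene","side","wrist"]:
    i=cams.camera_info(c);im=cams.camera(c);us=[]
    for n,z in Z.items():
        r=finder.landmark_of(c,n)[:2]
        for k in r: print(c,n,np.round(k["uv"],1),round(k["p"],2),np.round(onz(i,k["uv"],z),1))
        us+=[k["uv"] for k in r[:1]]
    if c!="wrist":
        for n in ["paint_jar","mixing_cup","brush","spatula"]:
            for k in finder.landmark_of(c,n)[:1]: print(c,n,np.round(k["uv"],1),round(k["p"],2),np.round(onz(i,k["uv"],0),1))
    save(im,c+"0.png",us)
print(env.read_time_s())
E
```

```text
pics
{'camera_matrix': array([[530.54159136,   0.        , 274.53676075],
       [  0.        , 530.54159136, 207.45861812],
       [  0.        ,   0.        ,   1.        ]]), 'position': array([1599.71516267,  504.13316004,  857.3695039 ]), 'attitude': array([0.44985512, 0.2421461 , 0.39782695, 0.76205601])} [ 0.59910323  0.37509464  0.60023038 -0.37430311] [ 0.87745604 -0.01617536  0.30567866]
scene frame [207.6 249.1] 0.94 [ 748.2 -143.2   -0. ]
scene foot_spot [255.2 223.1] 0.98 [591.3 -94.    0. ]
scene foot_spot [208. 249.] 0.2 [ 747.3 -142.6    0. ]
scene corner_top [251.7 203.5] 0.97 [614.9 -89.9  80. ]
scene wedge [263.2 197.4] 0.8 [ 469.5 -138.     0. ]
scene wedge_nose [265.9 208.8] 0.79 [ 518.1 -101.6    1. ]
scene wedge_nose [264.8 201.9] 0.71 [ 489.1 -121.5    1. ]
scene wedge_butt [272.  188.7] 0.67 [ 426.1 -132.4    8. ]
scene paint_jar [220.3 196.7] 0.77 [ 528.3 -249.4    0. ]
scene mixing_cup [166.5 194.8] 0.58 [ 597.7 -392.6    0. ]
scene brush [303.5 259.7] 0.62 [665.7  89.1   0. ]
scene spatula [352.3 219.9] 0.72 [446.3 132.3   0. ]
side frame [265.  185.4] 0.87 [ 749.9 -148.8    0. ]
side frame [346.8 192.3] 0.46 [ 525.5 -266.3   -0. ]
side foot_spot [302.5 220.5] 0.62 [576.7 -95.1   0. ]
side foot_spot [355.8 231.8] 0.32 [ 429.7 -145.3    0. ]
side corner_top [287.  199.9] 0.78 [618.6 -75.8  80. ]
side wedge [337.7 227.6] 0.55 [ 479.5 -129.6    0. ]
side wedge_nose [318.7 225.2] 0.67 [ 528.5 -105.8    1. ]
side wedge_butt [353.7 234.1] 0.68 [ 428.5 -128.5    8. ]
side paint_jar [346.1 190.1] 0.89 [ 531.8 -273.3   -0. ]
side mixing_cup [340.7 160.4] 0.8 [ 611.9 -381.8   -0. ]
side spatula [305.9 301.6] 0.94 [427.2 122.2   0. ]
1.45
```

```bash
python3 - <<'E'
import cv2,numpy as np
a=cv2.imread("pics/scene0.png")[130:330,100:400];b=cv2.imread("pics/side0.png")[110:310,180:480]
cv2.imwrite("pics/c0.png",np.hstack([cv2.resize(x,(400,300),interpolation=cv2.INTER_CUBIC) for x in (a,b)]))
E
```

```text
(no output)
```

View pics/c0.png

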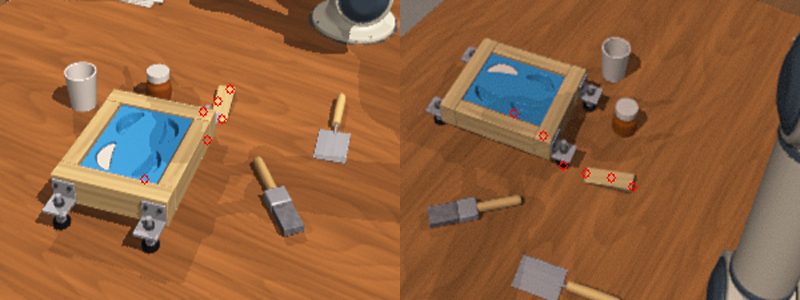

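The crops show the frame with its short foot next to the wedge. In the scene crop the foot is near (207,140) and in the side crop near (563,165). The wedge points at it in both, and the finder's marks lie on the wedge. Next I'll get a closer look with the wrist camera.

```bash
cat >> h.py <<'E'
def quat(ang,s=1):  # tool down, tool y along s*(cos,sin)
    x=np.array([0,0,-1.]);y=s*np.array([np.cos(ang),np.sin(ang),0]);z=np.cross(x,y)
    q=R.from_matrix(np.c_[x,y,z]).as_quat();return [q[3],q[0],q[1],q[2]]
E
python3 - <<'E'
from h import *
i=cams.camera_info("wrist")
T=q2R(env.read_tool_rot());print("cam in tool",T.inv().apply(i["position"]-np.array(env.read_ee_pos())),"look",T.inv().apply(ray(i,[i["camera_matrix"][0][2],i["camera_matrix"][1][2]])[1]))
for s in (1,-1):
    print(s,env.ik([420,-130,200],quat(.24,s)),env.ik([420,-130,30],quat(.24,s)),env.ik([624,-87,105],quat(.24,s)))
def ok(s): 
    j=env.ik([420,-130,200],quat(.24,s)); return j is not None
s=1 if ok(1) else -1
env.move_pose([440,-125,260],quat(.24,s))
i=cams.camera_info("wrist");im=cams.camera("wrist");us=[]
for n,z in dict(frame=0,foot_spot=0,corner_top=80,wedge=0,wedge_nose=1,wedge_butt=8).items():
    for k in finder.landmark_of("wrist",n)[:2]: print(n,np.round(k["uv"],1),round(k["p"],2),np.round(onz(i,k["uv"],z),1)); us.append(k["uv"])
save(im,"w1.png",us);print(s,env.read_time_s(),env.read_ee_pos(),env.read_force())
E
```

```text
cam in tool [-140.77761316   80.73726754   -0.25865238] look [ 9.55723468e-01 -2.94266269e-01 -1.21410418e-04]
1 [-3.77581126e-01 -3.51072024e-01  1.71430943e+00 -4.44089210e-16
  1.77835525e+00  9.53215201e-01] [-3.77581126e-01 -2.89414888e-01  1.96898903e+00 -4.44089210e-16
  1.46201851e+00  9.53215201e-01] [-1.92521486e-01  1.87924156e-01  1.37213186e+00 -4.44089210e-16
  1.58153664e+00  1.13827484e+00]
-1 [-3.77581126e-01 -3.51072024e-01  1.71430943e+00 -4.44089210e-16
  1.77835525e+00 -2.18837745e+00] [-3.77581126e-01 -2.89414888e-01  1.96898903e+00 -4.44089210e-16
  1.46201851e+00 -2.18837745e+00] [-1.92521486e-01  1.87924156e-01  1.37213186e+00 -4.44089210e-16
  1.58153664e+00 -2.00331781e+00]
wedge [283.4 145.7] 0.57 [ 479.1 -120.9    0. ]
wedge [416.2 141.5] 0.17 [ 518.6 -264.     0. ]
wedge_nose [278.9  96.1] 0.77 [ 529.  -103.6    1. ]
wedge_butt [286.3 191. ] 0.88 [ 431.1 -136.1    8. ]
1 3.45 [ 439.98791212 -125.38502053  259.92301055] [-0.22436064 -0.36243781  0.21407601]
```

View pics/w1.png

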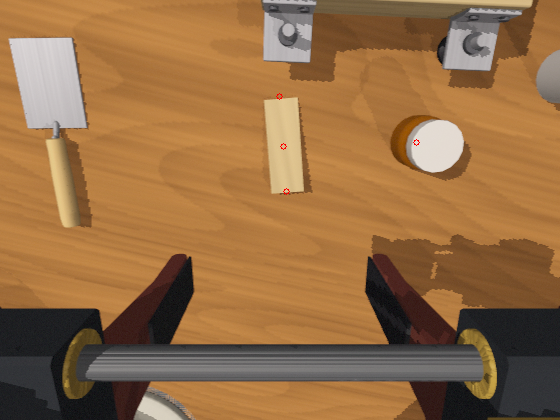

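The wrist picture shows the wedge with its thin end at (281,98) and butt at (288,192). The short foot's stud is at about (289,33) and the other x-end foot at (476,43). I'll move closer over the foot to fix the frame's position.

```bash
python3 - <<'E'
from h import *
i=cams.camera_info("wrist")
for u,z in [((265,99),2),((298,97),2),((272,193),16),((304,191),16),((289,33),69),((476,43),61)]: print(u,np.round(onz(i,u,z),1))
env.move_pose([560,-120,260],quat(.24))
i=cams.camera_info("wrist");im=cams.camera("wrist");us=[]
for n,z in dict(frame=0,foot_spot=0,corner_top=80,wedge=0,wedge_nose=1,wedge_butt=8).items():
    for k in finder.landmark_of("wrist",n)[:2]: print(n,np.round(k["uv"],1),round(k["p"],2),np.round(onz(i,k["uv"],z),1)); us.append(k["uv"])
save(im,"w2.png",us);print(env.read_time_s())
print({k:np.array(v).tolist() for k,v in i.items()})
E
```

```text
(265, 99) [522.6 -89.5   2. ]
(298, 97) [ 532.9 -123.4    2. ]
(272, 193) [ 426.9 -120.1   16. ]
(304, 191) [ 437.6 -154.3   16. ]
(289, 33) [ 578.5 -100.1   69. ]
(476, 43) [ 611.  -261.1   61. ]
corner_top [264.2 122.3] 0.59 [622.3 -90.9  80. ]
wedge [266.8 243.6] 0.88 [ 479.8 -123.7    0. ]
wedge_nose [259.7 204.8] 0.77 [ 525.8 -104.5    1. ]
wedge_butt [266.3 285.8] 0.72 [ 428.2 -135.4    8. ]
4.35
{'camera_matrix': [[352.71836715941805, 0.0, 279.14940223841364], [0.0, 352.71836715941805, 215.46935104688882], [0.0, 0.0, 1.0]], 'position': [638.6277928981874, -100.55631306410318, 399.7803999448283], 'attitude': [0.7776762398154007, -0.11762338269661812, 0.09262256901185412, -0.610577976657551]}
```

View pics/w2.png

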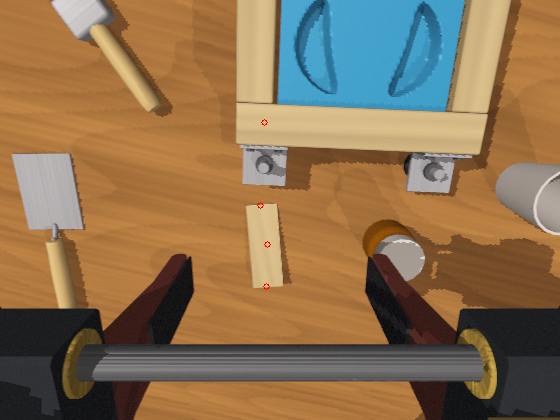

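This view shows the short foot's stud at (264,166) and the other stud at (435,173). The frame's near top corners are at (237,145) and (485,154), and the wedge runs from nose (262,205) to butt (267,287).

```bash
python3 - <<'E'
from h import *
i=cams.camera_info("wrist")
P=lambda u,z:onz(i,u,z)
a,b=P((237,145),80),P((485,154),80);f,g=P((264,166),69),P((435,173),61)
print(a,b,np.hypot(*(a-b)[:2]),f,g,np.hypot(*(f-g)[:2]))
for u,z in [((247,206),2),((277,204),2),((252,288),16),((283,286),16)]: print(u,np.round(P(u,z),1))
src=np.array([[-130,110],[-130,-110],[-152,85],[-152,-85]],float);dst=np.array([a,b,f,g])[:,:2]
sc,dc=src.mean(0),dst.mean(0);U,S,V=np.linalg.svd((src-sc).T@(dst-dc));Rm=V.T@U.T;t=dc-Rm@sc
print("yaw",np.arctan2(Rm[1,0],Rm[0,0]),"origin",t,"foot",Rm@[-152,85]+t,"corner",Rm@[-112,85]+t); print(dst-(src@Rm.T+t))
E
```

```text
[597.29845248 -71.93942558  80.        ] [ 642.50581054 -291.91316014   80.        ] 224.57103356719043 [582.76768089 -99.72819891  69.        ] [ 614.14748923 -263.2141787    61.        ] 166.47029152792842
(247, 206) [521.  -90.7   2. ]
(277, 204) [ 531.7 -124.4    2. ]
(252, 288) [ 425.  -118.8   16. ]
(283, 286) [ 436.6 -154.9   16. ]
yaw 0.1953263061277247 origin [ 747.49865729 -154.33252367] foot [ 581.89166504 -100.45002078] corner [621.13104065 -92.68655492]
[[-1.32270298 -0.28392077]
 [ 1.18559285 -4.4410895 ]
 [ 0.87601585  0.72182188]
 [-0.73890572  4.0031884 ]]
```

```bash
cat >> h.py <<'E'
FOOT=np.array([583.,-99.]);YAW=.2;U=np.array([np.cos(YAW),np.sin(YAW)]);Q=quat(YAW)
def push(d,feed,th=None,z=26): # TCP to d mm before foot along push line
    p=FOOT-d*U; return env.move_linear([p[0],p[1],z],feed=feed,threshold=th)
def look(name,names=("wedge_nose","wedge_butt","wedge")):
    i=cams.camera_info("wrist");im=cams.camera("wrist");us=[]
    for n in names:
        for k in finder.landmark_of("wrist",n)[:1]:
            p=onz(i,k["uv"],dict(wedge_nose=1,wedge_butt=8,wedge=0,corner_top=80)[n]);d=p[:2]-FOOT
            print(n,round(k["p"],2),np.round(p,1),"rel foot along/lat",round(d@U,1),round(d@[-U[1],U[0]],1));us.append(k["uv"])
    save(im,name,us)
E
python3 - <<'E'
from h import *
env.close_gripper();print("grip",env.read_grip_width())
p=FOOT-195*U
env.move_pose([p[0],p[1],120],Q);push(195,120)
print(env.read_force(),env.read_ee_pos())
print(push(130,50,5),env.read_ee_pos(),env.read_force(),env.read_time_s())
look("w3.png")
E
```

```text
grip 0.13861596448549135
[-0.55441122  0.00950384 -0.20388194] [ 392.47426897 -137.94510464   26.86050668]
False [ 455.46911346 -124.8815923    26.04316289] [ 1.12684075 -0.4929994   0.19825225] 8.9583
wedge_nose 0.83 [ 567.3 -109.4    1. ] rel foot along/lat -17.4 -7.1
wedge_butt 0.65 [ 469.  -129.9    8. ] rel foot along/lat -117.8 -7.7
wedge 0.7 [ 516.4 -120.4    0. ] rel foot along/lat -69.5 -7.7
```

View pics/w3.png

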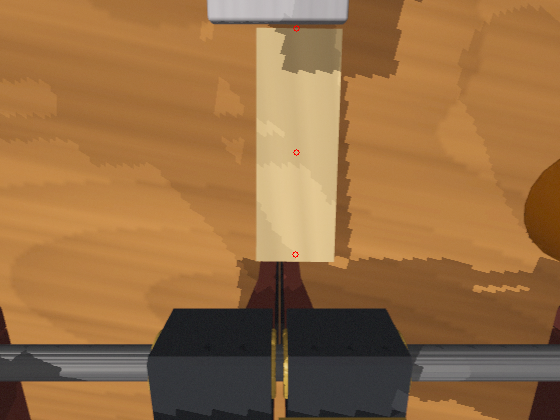

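The wedge now sits flush on the fingertips and aligned with the frame. Its edges run from column 257 to 341, about 7 mm right of the foot line, and it still covers the foot's flat. The lug spans columns 208–347. Next I'll push slowly until it is snug.

```bash
python3 - <<'E'
from h import *
d=130; hit=push(112,30,4)
print(hit,env.read_force())
if not hit: hit=push(60,10,3)
p=np.array(env.read_ee_pos());print(hit,p,"d",(FOOT-p[:2])@U,env.read_force(),env.read_time_s())
look("w4.png")
E
```

```text
False [-0.50212108  0.24547081 -0.5202574 ]
True [ 496.86134869 -116.29872726   25.3784147 ] d 87.85833978105074 [-0.33596561  0.47319271  0.44473709] 12.5417
wedge_butt 0.55 [ 509.  -120.9    8. ] rel foot along/lat -76.9 -6.7
wedge 0.77 [ 558.8 -112.9    0. ] rel foot along/lat -26.5 -8.8
```

```bash
python3 - <<'E'
from h import *
for k in range(3):
    p=np.array(env.read_ee_pos());d=(FOOT-p[:2])@U
    hit=push(d-8,8,4)
    p=np.array(env.read_ee_pos());f=[np.array(env.read_force()) for _ in range(5)]
    print(hit,"d",round((FOOT-p[:2])@U,2),np.mean(f,0).round(2),np.std(f,0).round(2),env.read_time_s())
    if hit and k: break
look("w5.png")
E
```

```text
True d 87.53 [-1.16 -0.01 -0.3 ] [0. 0. 0.] 13.2
True d 87.27 [-0.54  0.63 -0.33] [0. 0. 0.] 13.675
wedge_butt 0.92 [ 511.2 -120.7    8. ] rel foot along/lat -74.6 -7.0
wedge 0.96 [ 558.9 -111.5    0. ] rel foot along/lat -26.1 -7.4
```

```bash
cat >> h.py <<'E'
CT=FOOT+40*U
def press():
    p=np.array(env.read_ee_pos());d=(FOOT-p[:2])@U
    push(d+15,60);q=FOOT-(d+15)*U
    env.move_linear([q[0],q[1],135],feed=150);env.move_linear([CT[0],CT[1],135],feed=200);env.move_linear([CT[0],CT[1],106],feed=100)
    press2()
def press2(zs=((98,1.5),(90,8))):
    for z,th in zs:
        hit=env.move_linear([CT[0],CT[1],z],feed=6,threshold=th)
        print(hit,"tip z",round(env.read_ee_pos()[2]-22,2),np.round(env.read_force(),2),env.read_time_s())
E
python3 - <<'E'
from h import *
press()
print(env.read_ee_pos(),env.read_force(),env.read_grip_width())
look("w6.png",("corner_top","wedge_butt"))
E
```

```text
True tip z 80.34 [ 0.38 -0.38  4.72] 17.2
True tip z 80.38 [-0.71  0.58  4.  ] 17.8083
[622.22122571 -91.03346838 102.38314631] [-0.70833811  0.57957183  3.9983837 ] 0.4616812806751153
```

View pics/w6.png

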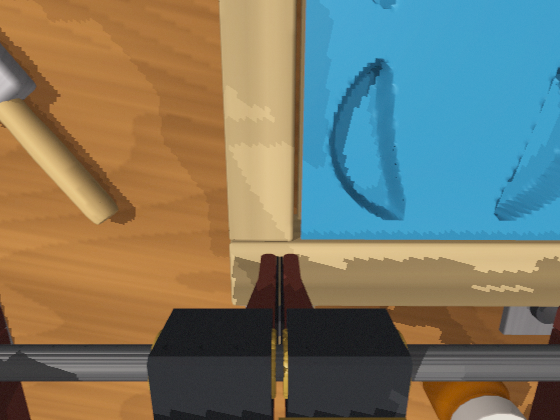

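The fingertips are on the corner's rail (tips near (280,258)). The corner holds at about 80.4 mm under 4 N. Next I'll press firmly and check for give.

```bash
python3 - <<'E'
from h import *
for k in range(3):
    press2(((90,8),))
    env.sleep(.3);print(round(env.read_ee_pos()[2]-22,2),np.round(env.read_force(),2))
    if env.read_force()[2]>9: break
look("w7.png",("corner_top",))
i=cams.camera("side");print([(k["p"],np.round(onz(cams.camera_info("side"),k["uv"],8),1)) for k in finder.landmark_of("side","wedge_butt")[:1]]);save(i,"s7.png")
E
```

```text
True tip z 80.36 [-0.48  0.37  4.61] 18.6
80.38 [-0.61 -0.52  3.91]
True tip z 80.38 [-0.07 -0.01  3.95] 19.5667
80.41 [-1.09  0.1   3.85]
True tip z 80.36 [-0.76 -0.09  4.5 ] 20.5333
80.38 [-0.91 -0.21  3.95]
corner_top 0.64 [ 732.7 -127.5   80. ] rel foot along/lat 141.0 -57.6
[(0.76, array([ 506.5, -117.5,    8. ]))]
```

```bash
python3 - <<'E'
from h import *
for z in np.arange(102.3,99.9,-.3):
    env.move_linear([CT[0],CT[1],z],feed=6,threshold=12);env.sleep(.3)
    f=env.read_force();print(round(z,1),round(env.read_ee_pos()[2]-22,2),np.round(f,2))
    if f[2]>8.5: break
env.sleep(.5);print(round(env.read_ee_pos()[2]-22,2),np.round(env.read_force(),2),env.read_time_s())
E
python3 - <<'E'
import cv2
a=cv2.imread("pics/s7.png")[150:270,230:390];cv2.imwrite("pics/s7c.png",cv2.resize(a,(800,600),interpolation=cv2.INTER_CUBIC))
E
```

```text
102.3 80.32 [-0.96  0.51  4.49]
102.0 80.34 [-1.47  1.07  5.56]
101.7 80.31 [-2.29  0.18  6.78]
101.4 80.29 [-2.53  0.78  7.71]
101.1 80.3 [-3.16  0.28  8.73]
80.29 [-3.36  0.41  8.67] 24.2833
```

View pics/s7c.png

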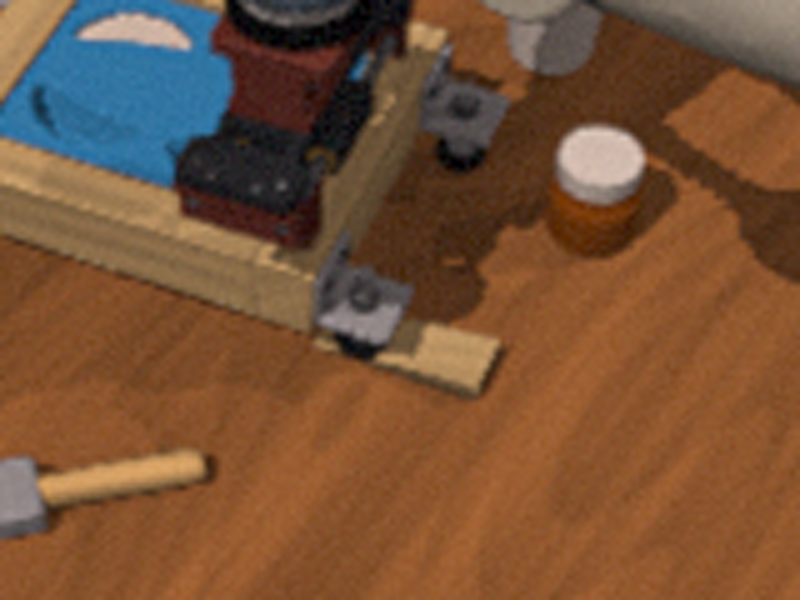

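The side crop shows the wedge under the foot: its thin end shows beyond the pad at (325,343) and its butt is at (490,370). The corner stays at 80.3 mm between 4 and 8.7 N, so it is steady and I'm handing in.

```bash
python3 - <<'E'
from h import *
print(np.round(env.read_force(),2),env.read_qvel());print(env.sign_off())
E
```

```text
[-3.36  0.41  8.67] [ 0.00113528 -0.00034369 -0.00106489 -0.00017846  0.001584   -0.00013304]
the job is handed in; nothing more can be done
None
```

I pushed the wedge under the short foot until it jammed and pressed the corner beside it. It did not give, so no second push was needed. I handed the job in at about 24 s of the 48 s, still pressing. No verdict is reported.

- **Wedge:** I squared it up with the frame by pushing the butt with the closed fingertips. It jammed three times running at about the same place. From the finger position, the thin end is about 22 mm past the foot's middle. It sits about 7 mm to one side of the foot line, which still covers the foot's flat underside. The last side picture shows the thin end sticking out beyond the foot.
- **Press:** the fingertips stayed between 80.29 and 80.41 mm as the press rose from 4 to 8.7 N, so the corner is level and the wedge carries the load. At hand-in the force was 8.7 N down, with about 3.4 N sideways.
- **Checks that disagreed or were weak:**
  - The four frame points I picked in the wrist picture fitted with up to 4 mm of error. I set the foot position from its stud and the networks' corner point instead.
  - The presses that stopped on a force threshold settled back to about 4 N, so I built up the final press with small position steps.
  - While I was pressing, the network put the corner about 115 mm off with a middling score (0.64). I ignored that and relied on the picture and the contact height.
- **Not measured:** I did not re-measure the frame's or the bystanders' positions at the end. The jar and brush looked undisturbed in the last picture.

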